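# Find the loose clamp bolt and hold its cap open

## Task

One of the three brass bolts on the leg-gluing jig is not screwed in. With the fingertips tap the heads of all three from above, in order from the robot's left to its right, to find the one that gives; then take that clamp's blue cap by its red knob, lift it at least 45 degrees open and hold it there: finish while still holding it steady. Do not pull the two other caps open, and leave the other things on the bench where they are.

Things in the scene. Friction and masses are not known exactly. Their poses are not given: they have to be found in the camera images.
- jig: leg-gluing jig on the bench, fixed: plywood base 160 (x) by 500 (y) by 18 mm; origin at the centre of its underside; y runs along the square oak leg clamped in it, +y to the robot's left, +x away from the robot. On it stand three clamps that look alike, 120 mm apart along y, each with a blue hinged cap, a brass bolt in the cap and a red ball knob at the cap's near end
- left_bolt (a point): centre of the top face of the left bolt's head, untouched (largest jig y, robot's left), 96 mm above the bench. Upright brass hex head, 22 mm across flats, standing 14 mm above its cap; rigid under a tap if tight. The point is fixed to the jig: it does not follow a bolt or cap that moves. Axes as the jig's
- middle_bolt (a point): centre of the top face of the middle bolt's head, untouched (middle one), 96 mm above the bench. Upright brass hex head, 22 mm across flats, standing 14 mm above its cap; rigid under a tap if tight. The point is fixed to the jig: it does not follow a bolt or cap that moves. Axes as the jig's
- right_bolt (a point): centre of the top face of the right bolt's head, untouched (smallest jig y, robot's right), 96 mm above the bench. Upright brass hex head, 22 mm across flats, standing 14 mm above its cap; rigid under a tap if tight. The point is fixed to the jig: it does not follow a bolt or cap that moves. Axes as the jig's
- left_knob (a point): centre of the left cap's red ball knob (28 mm) while that cap is shut: 76 mm above the bench, on a thin stalk that points to jig -x, clear on both y sides and below. The cap's hinge line is parallel to jig y, 155 mm from here towards jig +x and 2 mm lower. The point is fixed to the jig: it does not follow a lifted cap. Axes as the jig's
- middle_knob (a point): centre of the middle cap's red ball knob (28 mm) while that cap is shut: 76 mm above the bench, on a thin stalk that points to jig -x, clear on both y sides and below. The cap's hinge line is parallel to jig y, 155 mm from here towards jig +x and 2 mm lower. The point is fixed to the jig: it does not follow a lifted cap. Axes as the jig's
- right_knob (a point): centre of the right cap's red ball knob (28 mm) while that cap is shut: 76 mm above the bench, on a thin stalk that points to jig -x, clear on both y sides and below. The cap's hinge line is parallel to jig y, 155 mm from here towards jig +x and 2 mm lower. The point is fixed to the jig: it does not follow a lifted cap. Axes as the jig's
- loose_cap (a joint): opening angle (rad) of the cap that carries the loose bolt, whichever of the three that is: 0 shut, grows as the knob is lifted, stop at 1.25. Cap 112 x 48 x 12 mm, roughly 0.3 kg; takes 2 to 4 N at the knob to lift, and falls shut when let go
- loose_bolt (a joint): how far the loose bolt's head is pressed into its cap, m: 0 untouched, 0.007 fully down (the stop). On a soft spring: starts to give at about 2 N, fully down at about 4 N, springs back
- tight_cap_1 (a joint): opening angle (rad) of one of the two caps held shut by tight bolts (0 shut); it yields only slightly when pulled up: about 0.04 at 10 N on the knob
- tight_cap_2 (a joint): opening angle (rad) of one of the two caps held shut by tight bolts (0 shut); it yields only slightly when pulled up: about 0.04 at 10 N on the knob
- glue: bystander, loose on the bench: yellow glue bottle with red cap, 54 mm across, 130 mm tall. Not to be disturbed
- tape: bystander, loose on the bench: roll of paper tape lying flat, 70 mm across, 22 mm high. Not to be disturbed
- mallet: bystander, loose on the bench: hammer lying flat. Not to be disturbed
- driver: bystander, loose on the bench: screwdriver lying flat. Not to be disturbed
- tin: bystander, loose on the bench: small steel tin, 68 mm across, 55 mm tall. Not to be disturbed
- offcut: bystander, loose on the bench: pale wooden offcut, 90 x 45 x 30 mm. Not to be disturbed
- spanner: bystander, loose on the bench: spanner lying flat. Not to be disturbed

How it is judged:
On the way, in this order (a step that is already met when the one before it is completed fails the run):
1. the left bolt head is tapped with the fingertips (horizontal distance between the grasp point and left_bolt below 0.018 m and contact force between the fingers and anything else above 1.5 N).
2. the middle bolt head is tapped with the fingertips (horizontal distance between the grasp point and middle_bolt below 0.018 m and contact force between the fingers and anything else above 1.5 N).
3. the right bolt head is tapped with the fingertips (horizontal distance between the grasp point and right_bolt below 0.018 m and contact force between the fingers and anything else above 1.5 N).
4. the cap with the loose bolt is lifted open (value of joint loose_cap above 0.7 rad), for 0.2 s.
At the end, for the whole second after the job is handed in: The cap with the loose bolt is held by the fingers at least 0.7 rad (40 degrees) open and steady (under 0.1 rad/s), the fingers pressing on it with over 0.5 N (it falls shut if released); the two tight caps are shut (under 0.05 rad) (value of joint loose_cap above 0.7 rad and velocity of joint loose_cap between -0.1 and 0.1 rad/s and contact force between the fingers and anything else above 0.5 N and value of joint each of tight_cap_1, tight_cap_2 below 0.05 rad); the arm keeps its last pose, push and grip.
It fails at once if a cap whose bolt is tight is pulled up (over 0.05 rad) (value of joint any of tight_cap_1, tight_cap_2 above 0.05 rad).
It fails at once if a bystander is moved more than 30 mm (distance of any of glue, tape, mallet, driver, tin, offcut, spanner from where it was at the start of the episode above 0.03 m).
It also fails if it takes over 58 s, if anything falls off the work surface, if the arm or the gripper's body presses on something with over 40 N, if the wrist force passes 120 N, or if a joint passes its speed limit or range.

## Robot

A 7-joint arm with a two-finger parallel gripper is mounted at the origin on the work surface. World frame = base frame: x ahead of the robot, y to its left, z up, the work surface at z = 0. Lengths are in m, angles in rad, forces in N, time in s.
With the tool pointing down it reaches from about 0.425 to 0.825 m from the base axis. Payload 3.6 kg.
Tool frame: the origin (TCP) lies between the finger pads; the fingertips stand 17 mm ahead of it and the grasp point (between the pads) lies 2 mm behind it (manip.tip_reach is the distance from the TCP to the fingertips, in m); x points along the fingers, y is the direction in which the jaws open and shut, and the axes are right-handed (so a half turn about x gives the same grasp; the last joint's range is limited). The gripper opens to 93 mm and grips with 3 to 60 N. Pads are 15 mm wide; open, the fingers measure 128 mm over their backs; the gripper's body (75 mm by 188 mm) begins 65 mm behind the grasp point.
Start: joints at [-1.185, 0.615, -0.013, 1.423, 0.008, 1.103, -0.04], TCP at [0.26, 0.596, 0.236] pointing down, gripper open.
Joint ranges: [-3.12, 3.12], [-0.3, 2.06], [-1.34, 1.32], [0.26, 2.42], [-1.36, 4.5], [0.01, 1.98], [-2.84, 2.84]. Speed limits (rad/s): [2.79, 2.79, 3.14, 3.14, 3.14, 3.14, 3.14].

## Interface

Orientations are given as a rotation vector (axis times angle).
In Python, from cell import monitor, imaging, workorder, manip gives the robot as it stands. The module is installed in compiled form; this text tells all that it offers.
- The arm moves only by the shell command python3 -m pendant 'ROWS'. ROWS is text: rows parted by semicolons, each of 5 numbers parted by spaces: the closure in counts, from 0 (fully open) to 255 (shut), then the shift along the tool's x, y, z in cm, then the turn about the tool's x in rad. In form: jaw dx dy dz roll; .... A call has 1 to 12 rows; each row is the pose to reach, as a shift and turn from the pose commanded when the call began, along the tool's axes at that moment; what a row does not reach only later rows make up. A row lasts 1/10 s, in which the tool goes at most 50 mm and 8.59 degrees, less where a joint would pass 70% of its speed; a pose out of reach is approached as far as the arm can. A call with a gripper value outside its range is refused whole. The fingers move at their own pace and stop on an object; the grip force is fixed at half the most. Time passes only in rows, so rows that repeat a pose let the fingers close. It gives the time, the measured TCP pose, the force and the opening at its end, in the units of the state.
- monitor.state(): the state, without advancing time (a new reading comes with each control period).
- imaging.get_image(name): name is "scene" or "top" or "wrist"; returns a dict with "frame" (480x640x3 uint8, red, green, blue), "range_z" (480x640 float32, m along the optical axis (not along the pixel's ray), 0 where there is no reading), "vfov" (degrees; the focal length in pixels is half the picture's height over the tangent of half this angle, whatever the lens; pixels are square), "cx", "cy" (the principal point, pixels), "R" (3x3) and "t" (3): a world point X has camera coordinates R X + t. Camera axes: x right, y down, z forward; pixel columns grow to the right and rows downward; lengths in m; the calibration is good to about 2 mm. A picture is of the moment at which its call begins.
- workorder.close_job(): hands the job in, once; it reports no verdict.
The state is a dict: "time_s": time; "qpos": joint angles; "qd": joint speeds; "joint_efforts": joint torques, N m; "tool_pos": TCP position; "tool_rot": TCP orientation; "contact_force": force on the tool from outside, world axes, zero at the start; "moment": the same for the moment, N m; "width": finger opening in m.
Only numpy, scipy, OpenCV 4.12 (cv2) and the standard library are available. Lean on these libraries where they do the work, as an engineer would, in place of code of your own. Each camera call takes 0.05 s, during which the arm holds its last target. There are 200 camera calls.

## Working session

There is one attempt and no reset: what is moved stays moved. The work goes in short steps, Python scripts to look and compute and a shell command to move; the robot and the scene stay as the last step left them, time stands still between calls to the robot, and variables do not carry over. Pictures are saved under pics/ and viewed, about 8 in all and at most 12, crops included, and the job is handed in when it is done.

```bash
mkdir -p pics; cat > h.py <<'E'
from cell import monitor, imaging, workorder, manip
import numpy as np, cv2
from scipy.spatial.transform import Rotation as Ro
def grab(n,f):
    d=imaging.get_image(n); cv2.imwrite('pics/'+f+'.png',d['frame'][...,::-1]); np.savez('pics/'+f+'.npz',**d); return d
def pts(d):
    f=240/np.tan(np.radians(d['vfov'])/2); z=d['range_z']; v,u=np.mgrid[:480,:640]
    c=np.stack([(u-d['cx'])/f*z,(v-d['cy'])/f*z,z],-1)
    return (c-d['t'])@d['R']
def red(d):
    h=cv2.cvtColor(d['frame'],cv2.COLOR_RGB2HSV); return ((h[...,0]<8)|(h[...,0]>172))&(h[...,1]>150)&(h[...,2]>70)
def st():
    s=monitor.state(); print({k:np.round(s[k],4).tolist() for k in('time_s','qpos','tool_pos','tool_rot','contact_force','width')})
    print(Ro.from_rotvec(s['tool_rot']).as_matrix().round(3)); return s
def to(p):
    s=monitor.state(); return Ro.from_rotvec(s['tool_rot']).as_matrix().T@(np.array(p)-s['tool_pos'])*100
E
python3 - <<'E'
from h import *
st(); print(manip.tip_reach)
for n in('top','scene'):
    d=grab(n,n+'0'); P=pts(d); m=red(d)&(d['range_z']>0)
    k,l,s,c=cv2.connectedComponentsWithStats(m.astype('uint8'))
    for i in range(1,k):
        if s[i,4]>15: print(n,s[i],c[i].round(),np.median(P[l==i],0).round(4),P[l==i].max(0).round(3))
a=np.hstack([cv2.resize(cv2.imread(f'pics/{n}0.png'),(400,300)) for n in('top','scene')])
E
```

```text
{'time_s': 0.0, 'qpos': [-1.1855, 0.6159, -0.0126, 1.4249, 0.0081, 1.1034, -0.0404], 'tool_pos': [0.2599, 0.5949, 0.2345], 'tool_rot': [0.321, 1.547, -0.325], 'contact_force': [-0.2918, -0.2355, 0.6971], 'width': 0.0929}
[[-0.001  0.4    0.916]
 [-0.002  0.916 -0.4  ]
 [-1.    -0.003  0.   ]]
0.017
top [ 417   91  140   80 8898] [485. 128.] [ 0.8652 -0.4382  0.1287] [ 0.98  -0.257  0.164]
top [273 172   9  10  78] [277. 176.] [0.7289 0.1152 0.1287] [0.787 0.138 0.134]
top [200 233  14  37 328] [207. 252.] [0.5468 0.3125 0.0225] [0.605 0.339 0.029]
top [281 264  11   9  74] [286. 268.] [0.4957 0.0897 0.0851] [0.513 0.109 0.093]
top [327 265  10  10  74] [332. 269.] [ 0.493  -0.0295  0.0855] [ 0.507 -0.017  0.092]
top [373 267  10   9  74] [378. 271.] [ 0.4892 -0.1489  0.0844] [ 0.508 -0.136  0.093]
scene [276 199  10  10  68] [281. 203.] [ 0.4942 -0.1456  0.0846] [ 0.502 -0.137  0.093]
scene [319 209  11  11  79] [324. 214.] [ 0.4983 -0.0265  0.0838] [ 0.507 -0.017  0.094]
scene [364 221  11  10  77] [370. 225.] [0.5022 0.0929 0.0841] [0.51  0.103 0.092]
scene [    0   234   182   129 14046] [ 86. 295.] [ 0.9271 -0.4221  0.1288] [ 0.982 -0.255  0.163]
scene [447 260  12  38 366] [452. 278.] [0.5546 0.3142 0.0222] [0.6   0.336 0.029]
scene [348 281  12  13 122] [354. 287.] [0.7329 0.1155 0.1288] [0.744 0.126 0.134]
```

View pics/top0.png

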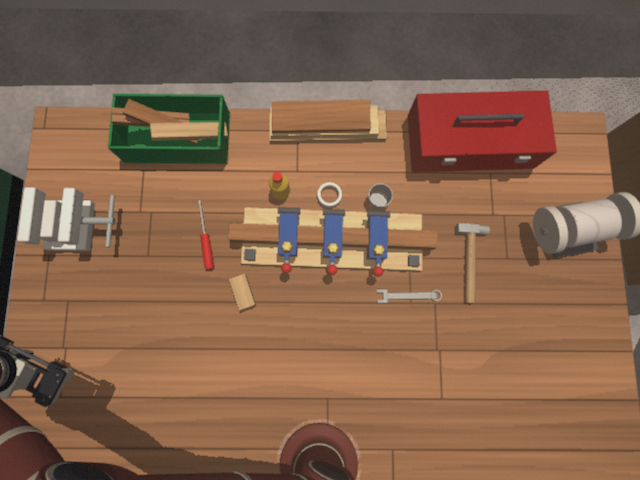

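View pics/scene0.png

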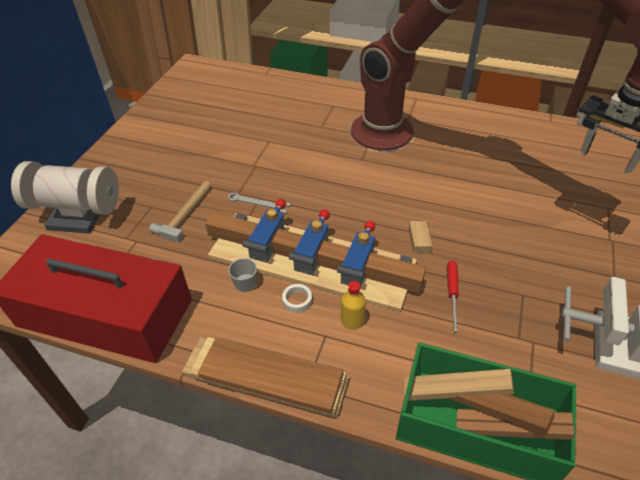

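The top view shows the knobs at (286,268), (332,269) and (378,271), with the brass heads just above them. The tin and tape are behind the jig and the spanner is in front of it on the right. Next I locate the bolts.

```bash
python3 - <<'E'
from h import *
for n in('top','scene'):
    d=np.load(f'pics/{n}0.npz'); P=pts(d); h=cv2.cvtColor(d['frame'],cv2.COLOR_RGB2HSV)
    m=(h[...,0]>12)&(h[...,0]<32)&(h[...,1]>90)&(P[...,2]>.083)&(P[...,2]<.11)&(P[...,0]>.45)&(P[...,0]<.65)&(abs(P[...,1])<.25)
    k,l,s,c=cv2.connectedComponentsWithStats(m.astype('uint8'))
    for i in range(1,k):
        if s[i,4]>15:
            q=P[l==i]; t=q[q[:,2]>np.percentile(q[:,2],60)]
            print(n,s[i],c[i].round(),q.mean(0).round(4),t.mean(0).round(4),np.ptp(q,0).round(3))
    b=(h[...,0]>100)&(h[...,0]<130)&(h[...,1]>120)&(P[...,2]>.07)&(P[...,2]<.095)&(P[...,0]>.45)&(P[...,0]<.72)&(abs(P[...,1])<.25)
    k,l,s,c=cv2.connectedComponentsWithStats(b.astype('uint8'))
    for i in range(1,k):
        if s[i,4]>100: print('cap',P[l==i].mean(0).round(4), cv2.minAreaRect(P[l==i][:,:2].astype('float32')*1000))
R=Ro.from_rotvec(monitor.state()['tool_rot']).as_matrix()
print(to([.55,.092,.17]))
E
```

```text
top [282 242  10   9  69] [287. 246.] [0.5515 0.0881 0.095 ] [0.5512 0.0885 0.0971] [0.023 0.023 0.017]
top [328 243  10  10  71] [333. 248.] [ 0.5482 -0.0311  0.0945] [ 0.5461 -0.0314  0.0976] [0.026 0.023 0.018]
top [374 245  10  10  69] [379. 250.] [ 0.5438 -0.1509  0.0941] [ 0.5446 -0.1511  0.097 ] [0.025 0.023 0.016]
scene [267 209  10  10  76] [271. 213.] [ 0.5462 -0.1501  0.0931] [ 0.5441 -0.1516  0.0966] [0.027 0.024 0.017]
scene [312 220  10  11  80] [316. 225.] [ 0.5508 -0.0299  0.0938] [ 0.5479 -0.0304  0.0971] [0.026 0.022 0.016]
scene [359 232   9  11  82] [363. 237.] [0.5549 0.0891 0.0935] [0.553  0.0879 0.0967] [0.025 0.021 0.016]
cap [ 0.5912 -0.1487  0.0812] ((575.376708984375, -150.65634155273438), (46.27238082885742, 127.68418884277344), 88.12998962402344)
cap [ 0.5975 -0.0298  0.0812] ((586.65283203125, -31.492950439453125), (46.2744026184082, 110.80908966064453), 88.43583679199219)
cap [0.6017 0.0894 0.0811] ((590.260009765625, 88.34812927246094), (45.365692138671875, 110.68022918701172), 88.37800598144531)
[  6.54298623 -34.47807901  46.71828727]
```

```bash
python3 -m pendant '255 0 -34.6 46.8 -0.38;255 0 -34.6 46.8 -0.38;255 0 -34.6 46.8 -0.38;255 0 -34.6 46.8 -0.38;255 0 -34.6 46.8 -0.38;255 0 -34.6 46.8 -0.38;255 0 -34.6 46.8 -0.38;255 0 -34.6 46.8 -0.38;255 0 -34.6 46.8 -0.38;255 0 -34.6 46.8 -0.38;255 0 -34.6 46.8 -0.38;255 0 -34.6 46.8 -0.38'; python3 -c "
from h import *
st();print(to([.552,.088,.125]))"
```

```text
time_s: 1.3
tool_pos: [0.5518, 0.0863, 0.2352]
tool_rot: [0.027, 1.571, -0.031]
contact_force: [0.4, 0.7, 0.5]
width: 0.0027
{'time_s': 1.3, 'qpos': [-0.161, 0.4726, -0.0522, 1.6933, 0.0315, 0.9771, 1.3087], 'tool_pos': [0.5518, 0.0863, 0.2352], 'tool_rot': [0.0271, 1.5707, -0.0309], 'contact_force': [0.379, 0.6837, 0.4814], 'width': 0.0027}
[[-0.     0.037  0.999]
 [-0.002  0.999 -0.037]
 [-1.    -0.002 -0.   ]]
[1.10243523e+01 1.96685943e-01 9.61098379e-03]
```

```bash
python3 -m pendant '255 4 0.2 0 0;255 8 0.2 0 0;255 11 0.2 0 0;255 11.6 0.2 0 0;255 11.6 0.2 0 0;255 11.6 0.2 0 0'; python3 -m pendant '255 0.4 0 0 0;255 0.4 0 0 0;255 0.4 0 0 0';python3 -m pendant '255 0.2 0 0 0;255 0.2 0 0 0;255 0.2 0 0 0';python3 -m pendant '255 0.2 0 0 0;255 0.2 0 0 0;255 0.2 0 0 0'
```

```text
time_s: 1.9
tool_pos: [0.5517, 0.0935, 0.121]
tool_rot: [0.025, 1.568, -0.024]
contact_force: [-0.2, -0.4, 0.8]
width: 0.0004
time_s: 2.2
tool_pos: [0.5509, 0.0934, 0.1164]
tool_rot: [0.025, 1.569, -0.025]
contact_force: [-0.5, -0.2, -0.2]
width: 0.0005
time_s: 2.5
tool_pos: [0.5506, 0.0933, 0.1136]
tool_rot: [0.025, 1.571, -0.025]
contact_force: [-0.6, -0.6, 0.2]
width: 0.0002
time_s: 2.8
tool_pos: [0.5508, 0.0933, 0.1117]
tool_rot: [0.025, 1.57, -0.025]
contact_force: [0.1, -0.3, 1.6]
width: 0.0005
```

```bash
for i in 1 2 3; do python3 -m pendant '255 0.1 0 0 0;255 0.1 0 0 0;255 0.1 0 0 0' | grep -E 'pos|force'; done
```

```text
tool_pos: [0.5508, 0.0933, 0.1108]
contact_force: [0.2, 0.6, 1.3]
tool_pos: [0.5508, 0.0933, 0.1097]
contact_force: [-0.8, -0.3, 1.9]
tool_pos: [0.5508, 0.0933, 0.1087]
contact_force: [0.8, -0.3, 0.8]
```

```bash
for i in 1 2 3 4 5; do python3 -m pendant '255 0.1 0 0 0;255 0.1 0 0 0;255 0.1 0 0 0' | grep -E 'pos|force'; done; python3 -c "
from h import *
f=[]
for i in range(3): grab('scene','s1');f.append(monitor.state()['contact_force'])
print(f)
d=cv2.imread('pics/s1.png')[150:300,230:430];cv2.imwrite('pics/s1c.png',cv2.resize(d,(800,600)))"
```

```text
tool_pos: [0.5508, 0.0933, 0.1077]
contact_force: [0.9, 0.7, 3.6]
tool_pos: [0.5508, 0.0933, 0.1067]
contact_force: [0.7, 0.1, 3.5]
tool_pos: [0.5508, 0.0933, 0.1057]
contact_force: [0.4, -0.7, 3.5]
tool_pos: [0.5508, 0.0933, 0.1051]
contact_force: [-0.7, 0.8, 6.2]
tool_pos: [0.5507, 0.0933, 0.1047]
contact_force: [-1.0, 0.2, 10.1]
[array([-1.27179449,  0.41238882,  9.64216904]), array([-1.32670818,  0.34503045,  9.62069671]), array([-1.53499148, -0.78434354,  9.27308917])]
```

View pics/s1c.png

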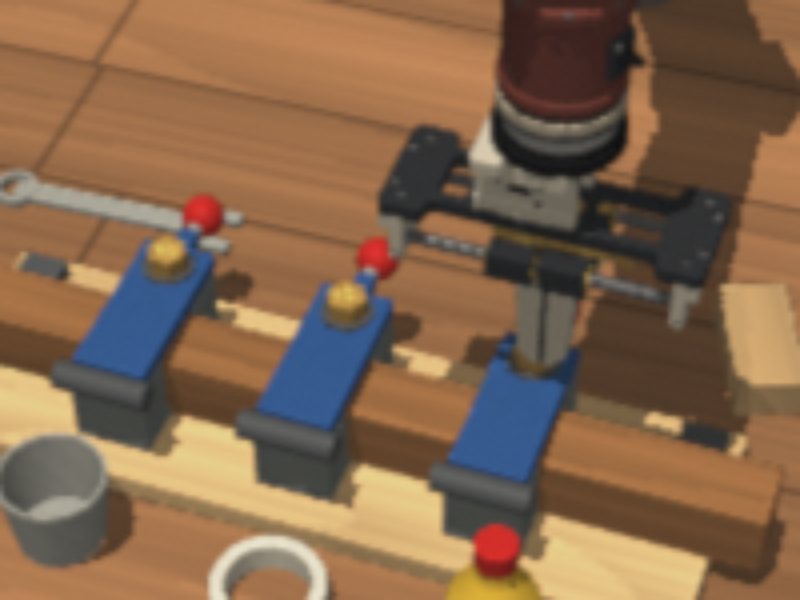

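The fingertips are on the left head, at about (540,350) in the crop. It gave about 7 mm at under 4 N and then went stiff, so the left bolt is probably the loose one. I still tap the other two.

```bash
python3 -m pendant '255 -3 0 0 0;255 -3 -4 0 0;255 -3 -8 0.1 0;255 -3 -12.4 0.1 0;255 -3 -12.4 0.1 0;255 -3 -12.4 0.1 0;255 -1.1 -12.4 0.1 0;255 -1.1 -12.4 0.1 0;255 -1.1 -12.4 0.1 0'; for i in 1 2 3 4 5; do python3 -m pendant '255 0.1 0 0 0;255 0.1 0 0 0;255 0.1 0 0 0' | grep -E 'pos|force'; done
```

```text
time_s: 6.25
tool_pos: [0.547, -0.0287, 0.1141]
tool_rot: [0.024, 1.573, -0.022]
contact_force: [0.6, 0.5, -1.1]
width: 0.0007
tool_pos: [0.5475, -0.0304, 0.1136]
contact_force: [0.7, -0.5, -0.2]
tool_pos: [0.5477, -0.0305, 0.1133]
contact_force: [-1.9, 1.6, 5.1]
tool_pos: [0.5476, -0.0305, 0.1133]
contact_force: [-2.6, 0.4, 10.9]
tool_pos: [0.5477, -0.0305, 0.1132]
contact_force: [-4.1, 0.9, 16.6]
tool_pos: [0.5477, -0.0305, 0.1131]
contact_force: [-5.9, 0.2, 23.2]
```

```bash
python3 -m pendant '255 -3 0 0 0;255 -3 -4 0 0;255 -3 -8 0 0;255 -3 -12 0 0;255 -3 -12 0 0;255 -3 -12 0 0;255 -0.5 -12 0 0;255 -0.5 -12 0 0;255 -0.5 -12 0 0'; for i in 1 2 3 4; do python3 -m pendant '255 0.1 0 0 0;255 0.1 0 0 0;255 0.1 0 0 0' | grep -E 'pos|force'; done
```

```text
time_s: 8.65
tool_pos: [0.5438, -0.1485, 0.1143]
tool_rot: [0.024, 1.572, -0.022]
contact_force: [0.3, 0.4, 0.6]
width: 0.0004
tool_pos: [0.5438, -0.1502, 0.1137]
contact_force: [0.9, 0.2, 0.3]
tool_pos: [0.5439, -0.1504, 0.1133]
contact_force: [-1.1, 1.9, 5.8]
tool_pos: [0.5439, -0.1505, 0.1133]
contact_force: [-3.1, 1.7, 10.9]
tool_pos: [0.5439, -0.1505, 0.1132]
contact_force: [-4.5, 0.9, 16.2]
```

```bash
python3 -m pendant '255 -4 0 0 0;120 -7 3 -1 0;80 -7 8 -3 0;80 -7 13 -5.3 0;80 -7 18 -5.3 0;80 -7 23.9 -5.3 0;80 -7 23.9 -5.3 0;80 -7 23.9 -5.3 0;80 -7 23.9 -5.3 0;80 -7 23.9 -5.3 0'; python3 - <<'E'
from h import *
d=grab('wrist','w1'); P=pts(d); m=red(d)&(d['range_z']>0)
k,l,s,c=cv2.connectedComponentsWithStats(m.astype('uint8'))
for i in range(1,k):
    if s[i,4]>60:
        q=P[l==i]; r=np.linalg.lstsq(np.c_[2*q,np.ones(len(q))],(q**2).sum(1),rcond=None)[0]
        print(s[i],c[i].round(),q.mean(0).round(4),q.max(0).round(4),'fit',r[:3].round(4),np.sqrt(r[3]+r[:3]@r[:3]).round(4))
st();print(to([.499,.0905,.077]))
E
```

```text
time_s: 10.85
tool_pos: [0.4986, 0.0873, 0.1804]
tool_rot: [0.027, 1.571, -0.029]
contact_force: [-0.4, 0.6, 0.8]
width: 0.0629
[ 524  220   35   96 2774] [542. 266.] [0.54   0.3053 0.0235] [0.6052 0.3473 0.2553] fit [0.5534 0.239  0.1541] 0.1525
[300 229  35  33 932] [317. 245.] [0.4937 0.0891 0.085 ] [0.5275 0.1024 0.0912] fit [0.5024 0.0886 0.054 ] 0.0342
[  0 230  35  34 998] [ 15. 246.] [ 0.487  -0.1429  0.0831] [ 0.5007 -0.1361  0.0913] fit [ 0.4885 -0.1502  0.0774] 0.013
[146 230  37  33 994] [164. 246.] [ 0.49   -0.0271  0.0853] [ 0.5055 -0.0168  0.0917] fit [ 0.4991 -0.0428  0.0527] 0.0388
{'time_s': 10.9, 'qpos': [-0.1583, 0.4638, -0.0849, 1.9024, 0.056, 0.7783, 1.2607], 'tool_pos': [0.4986, 0.0873, 0.1805], 'tool_rot': [0.027, 1.5709, -0.0293], 'contact_force': [-0.3529, 0.2634, -0.1991], 'width': 0.064}
[[-0.     0.036  0.999]
 [-0.001  0.999 -0.036]
 [-1.    -0.001 -0.   ]]
[10.34757839  0.33478787  0.03010841]
```

View pics/w1.png

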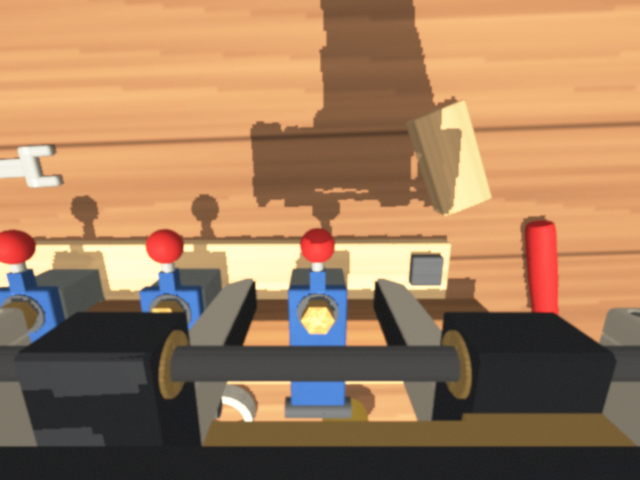

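The knob at (317,245) lies centred between the open fingers, and the way down is clear.

```bash
python3 -m pendant '80 3.5 0.2 -0.15 0;80 7 0.2 -0.15 0;80 9.5 0.2 -0.15 0;80 10.6 0.2 -0.15 0;80 10.6 0.2 -0.15 0;80 10.6 0.2 -0.15 0'; python3 -m pendant '255 0 0 0 0;255 0 0 0 0;255 0 0 0 0;255 0 0 0 0;255 0 0 0 0;255 0 0 0 0;255 0 0 0 0'
```

```text
time_s: 11.5
tool_pos: [0.4979, 0.0914, 0.0754]
tool_rot: [0.026, 1.569, -0.026]
contact_force: [-0.2, -0.3, 0.5]
width: 0.0636
time_s: 12.2
tool_pos: [0.4971, 0.0892, 0.0747]
tool_rot: [0.024, 1.571, -0.029]
contact_force: [0.1, -5.4, 1.5]
width: 0.0261
```

```bash
python3 -c "
from h import *
d=grab('wrist','w2');a=d['frame'][...,::-1][120:420,120:520];cv2.imwrite('pics/w2c.png',cv2.resize(a,(800,600)))"
```

```text
(no output)
```

View pics/w2c.png

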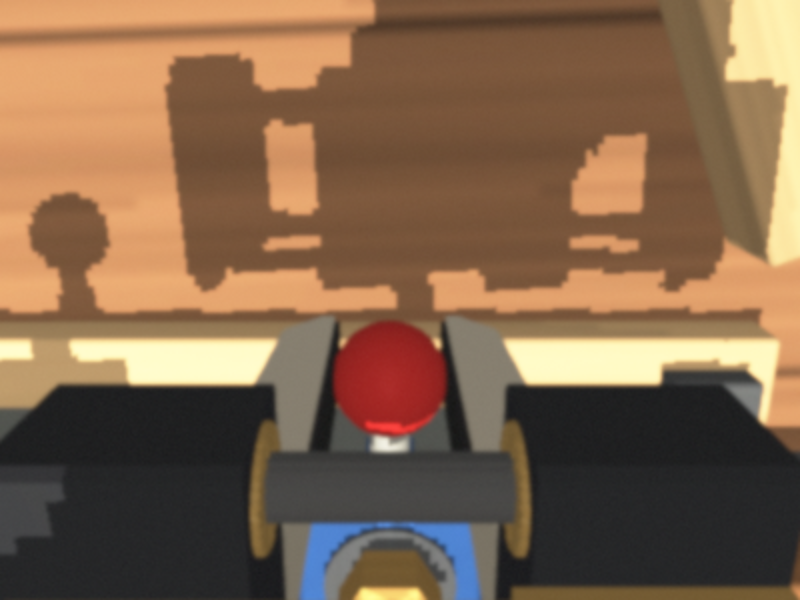

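The ball sits centrally between the pads, at (390,378) in the crop. I make a small trial lift first and check the force.

```bash
python3 -m pendant '255 -0.5 0 0 0;255 -1 0 0.05 0;255 -1.5 0 0.1 0;255 -1.5 0 0.1 0;255 -1.5 0 0.1 0'
```

```text
time_s: 12.75
tool_pos: [0.4979, 0.0891, 0.0892]
tool_rot: [0.024, 1.572, -0.029]
contact_force: [2.5, -5.0, -3.8]
width: 0.0264
```

```bash
python3 -m pendant '255 -0.8 0 0.1 0;255 -1.6 0 0.25 0;255 -3.1 0 0.65 0;255 -4.5 0 1.15 0;255 -5.9 0 1.85 0;255 -7.2 0 2.65 0;255 -8.5 0 3.6 0;255 -9.1 0 4.15 0;255 -9.6 0 4.7 0;255 -10.4 0 5.6 0;255 -10.4 0 5.6 0;255 -10.4 0 5.6 0'; python3 -m pendant '255 0 0 0 0;255 0 0 0 0;255 0 0 0 0;255 0 0 0 0;255 0 0 0 0'; python3 -c "
from h import *
d=grab('scene','s2');a=d['frame'][...,::-1][130:280,230:430];cv2.imwrite('pics/s2c.png',cv2.resize(a,(800,600)))
P=pts(d);h=cv2.cvtColor(d['frame'],cv2.COLOR_RGB2HSV);b=(h[...,0]>100)&(h[...,0]<130)&(h[...,1]>120)&(P[...,2]>.05)&(P[...,2]<.2)&(P[...,0]>.5)&(P[...,0]<.72)
for lo in(-.17,-.05,.07):
  q=P[b&(abs(P[...,1]-lo-.02)<.015)];q=q-q.mean(0);n=np.linalg.svd(q,full_matrices=False)[2][2];print(len(q),n.round(3))"
```

```text
time_s: 13.95
tool_pos: [0.5519, 0.0874, 0.1925]
tool_rot: [0.023, 1.576, -0.03]
contact_force: [-2.4, -5.1, -1.1]
width: 0.0268
time_s: 14.45
tool_pos: [0.5516, 0.0874, 0.1923]
tool_rot: [0.023, 1.577, -0.03]
contact_force: [-2.3, -5.0, -0.8]
width: 0.0267
308 [-0.009 -0.004  1.   ]
319 [-0.     0.015 -1.   ]
482 [-0.746  0.024 -0.666]
```

View pics/s2c.png

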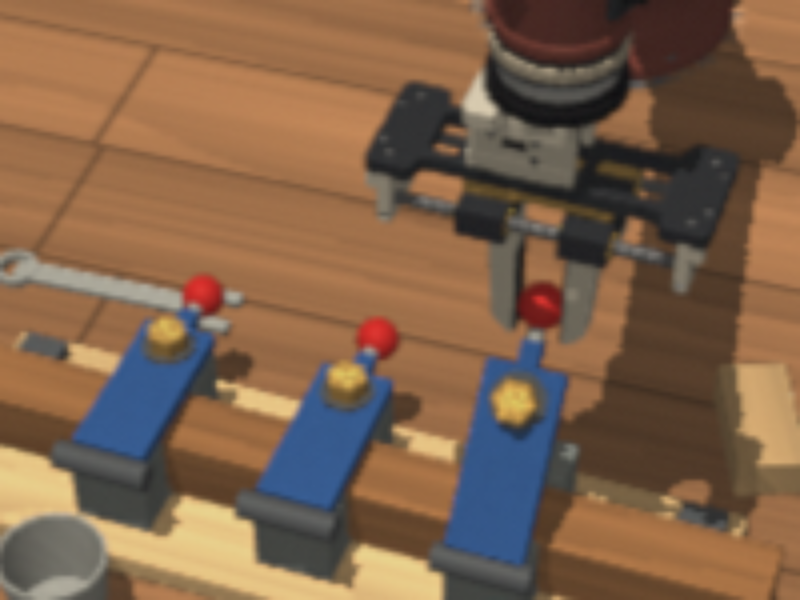

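The left cap is open, with its knob at (540,305) between the pads. The cap plane is tilted 0.84 rad (48°), and the other two caps are flat.

```bash
python3 -c "
from h import *
print(monitor.state()['qd']);print(workorder.close_job())"
```

```text
[ 3.04355650e-05 -2.57600402e-04  3.11719252e-04 -3.61337065e-04
  2.11683257e-03 -3.48660193e-04 -1.59034519e-04]
the job is handed in; nothing more can be done
None
```

I tapped the three bolt heads from left to right and found that the left bolt is the loose one. It sank about 7 mm at under 4 N and then went stiff. The middle and right bolts were rigid, going over 15 N within about 0.5 mm.

I took the left cap by its red knob, lifted it and handed the job in at about 14.5 s while still holding it. My last checks showed:

- **Left cap:** it stands about 0.84 rad (48°) open by the depth image.
- **Hold:** the knob is between the pads, with the fingers at 26.7 mm. Joint speeds were near zero.
- **Other caps:** both tight caps are flat in the depth image.
- **Bystanders:** the moves stayed clear of them. Those in the last picture (tin, spanner, offcut) look in place, but I did not measure any of them afterwards.

Two small things were off:

- **Left tap:** it landed about 5 mm off centre, inside the 18 mm limit.
- **Side force:** about 5 N of sideways force stayed on the wrist from a slightly off-centre grip.

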